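# Hold a weld coupon against the fixture fence for clamping

## Task

Blow the fixture's fence clean first: press the air-duster's nozzle cap all the way down and let it spring back up. Then lay the long weld-section bar, etched face still up, on the fixture plate midway between the two strap clamps, slide it up flat and square against the fence, and keep pushing it there with a steady 10 newtons or so for my colleague to tighten the clamps: hold for at least two seconds and finish still pushing. Leave the other samples and tools where they are.

Things in the scene. Friction and masses are not known exactly. Their poses are not given: they have to be found in the camera images.
- fixture: Clamping fixture fixed to the bench: steel plate 160 (x) x 250 (y) x 15 mm. Origin: centre of the plate's underside, on the bench; x from its front edge towards the fence, y along the fence, z up. Two slack strap clamps at y = +90 and -90 mm, swung aside along x (from x = -1 to +81 mm), 24 mm wide, top 67 mm above the bench; between them only the fence stands on the plate.
- fence: Fence: rigid darker steel bar 210 (y) x 20 (x) x 18 mm high, fixed on the fixture's plate. Origin: middle of its front face, at the face's foot on the plate's top (15 mm above the bench), midway between the clamps. x points into the fence (the way to push), y along it, z up; the front face is the plane x = 0. The plate in front of it runs to x = -125 mm.
- nozzle_top (a point): Middle of the top of the nozzle cap: black sprung cap 29 mm across (flat top 25 mm), 20 mm high, on a white air-duster can 65 mm across held upright in a bracket at the fixture's right-hand (-y) end. 188 mm above the bench when up. A thin bent tube leads from the cap down towards the fence. z up.
- nozzle (a joint): Travel of the nozzle cap in m: 0 = up, 0.006 = all the way down. Straight down; starts to move at 4 N and is fully down at about 9 N; springs back when let go.
- coupon_mid (a point): Centre (half-way up) of the loose weld-section bar: plain aluminium, 28 (x) x 96 (y) x 25 mm (z), about 0.18 kg (under 2 N of drag on the plate), the longest bar on the blue pad, a darker etched V-shaped weld across the middle of its top. On the pad (3 mm thick). x across, y along, z up through the etched face. Either long side may go to the fence.
- coupon: The same weld-section bar; origin at the centre of its underside, 12.5 mm below its centre.
- offcut: Bystander: plain short aluminium bar 28 x 50 x 25 mm on the blue pad; origin under its centre.
- ref_block: Bystander: round steel hardness block 64 mm across, 14 mm high, on the blue pad; origin under its centre.
- puck_a: Bystander: black mounted specimen 30 mm across, 22 mm high, near the can; origin under its centre.
- puck_b: Bystander: the same kind of black puck, on the far left of the blue pad.
- puck_c: Bystander: the same kind of black puck, in front of the can.
- loupe: Bystander: black eye loupe 38 mm across, 34 mm high, beyond the blue pad; origin under its centre.
- spanner: Bystander: open-ended spanner 140 mm long lying beyond the fixture; origin under its middle.
Not all that is in view belongs to the job. What is shaped like the coupon but green or yellow is not meant.

How it is judged:
On the way, in this order (a step that is already met when the one before it is completed fails the run):
1. nozzle cap pressed down at least 4.5 mm of its 6 mm while the bar is not yet on the fixture (value of joint nozzle above 0.0045 m and horizontal distance between coupon_mid and fence above 0.15 m), for 0.1 s.
2. nozzle cap let up again, the bar still not on the fixture (value of joint nozzle below 0.001 m and horizontal distance between coupon_mid and fence above 0.15 m), for 0.1 s.
3. bar pressed flat and square on the fence, midway between the clamps, at 4 to 16 N for 2 s (x of coupon_mid in the frame of fence between -0.017 and -0.011 m and y of coupon_mid in the frame of fence between -0.015 and 0.015 m and z of coupon_mid in the frame of fence between 0.0095 and 0.0155 m and angle between the y axis of coupon_mid and the y axis of fence, either way round below 0.05 rad and angle between coupon_mid's own z axis and vertical below 0.06 rad and contact force between coupon and fence between 4 and 16 N and contact force between any of the fingers, the arm and coupon above 3 N), for 2 s.
At the end, for the whole second after the job is handed in: Robot still pushing: bar flat on the plate (3 mm, 0.06 rad), etched face up, long side on the fence (3 mm, 0.05 rad), its middle within 15 mm of midway between the clamps, at rest, pressed on the fence with 4 to 16 N, the robot touching it; nozzle cap up (all of step 3 and linear speed of coupon below 0.01 m/s and value of joint nozzle below 0.001 m); the arm keeps its last pose, push and grip.
It fails at once if another sample or tool shifted more than 25 mm (distance of any of offcut, ref_block, puck_a, puck_b, puck_c, loupe, spanner from where it was at the start of the episode above 0.025 m).
It also fails if it takes over 67 s, if anything falls off the work surface, if the arm or the gripper's body presses on something with over 40 N, if the wrist force passes 120 N, or if a joint passes its speed limit or range.

## Robot

A 6-joint arm with a two-finger parallel gripper is mounted at the origin on the work surface. World frame = base frame: x ahead of the robot, y to its left, z up, the work surface at z = 0. Lengths are in m, angles in rad, forces in N, time in s.
With the tool pointing down it reaches from about 0.3 to 0.75 m from the base axis. Payload 8.5 kg.
Tool frame: the origin (TCP) lies midway between the tips of the shut fingers; the grasp point (between the pads) lies 19 mm behind it; z points along the fingers, y is the line along which they close (so a half turn about z gives the same grasp; the last joint's range is limited). The gripper opens to 85 mm and grips with 20 to 120 N. Pads are 22 mm wide; open, the fingers measure 114 mm over their backs; the gripper's body (76 mm by 85 mm) begins 54 mm behind the grasp point. The pads swing forward as they close: fully open they stand 13 mm farther back than shut.
Start: joints at [-1.389, 0.381, 1.297, -0, 1.464, -0.215], TCP at [0.213, -0.507, 0.231] pointing down, gripper open.
Joint ranges: [-3.11, 3.11], [-0.89, 2.33], [0.22, 2.48], [-1.42, 4.56], [0.17, 2.85], [-2.88, 2.88]. Speed limits (rad/s): [2.39, 2.39, 3.14, 3.14, 3.14, 3.14].

## Interface

Orientations are given as a rotation vector (axis times angle).
In Python, from bench import ctrl gives the robot as it stands. The module is installed in compiled form; this text tells all that it offers.
- The arm moves only by the tool jog_arm, never from a script. Its argument "increments" is a list that holds one entry, the list of rows, each a list of 7 numbers: the shift along the tool's x, y, z scaled (see below), then the turn, a rotation vector about the tool's x, y, z scaled (see below), then the closure in counts, from 0 (fully open) to 255 (shut). In form: [[[x, y, z, ax, ay, az, claw], ...]]. A call has 1 to 8 rows; each row shifts and turns the commanded pose from where the row before left it, along the tool's axes as they then stand; what a row does not reach is not made up. The controller multiplies each number of a shift by 5 cm and each number of a turn by 0.12 rad. A row lasts 1/10 s, in which the tool goes at most 50 mm and 8.59 degrees, less where a joint would pass 70% of its speed; a pose out of reach is approached as far as the arm can. A call with a number of a shift or a turn outside -1 to 1 is refused whole. A call with a gripper value outside its range is refused whole. The fingers move at their own pace and stop on an object; "newtons" is the grip in N (left out, the last holds). Time passes only in rows, so rows that do not move let the fingers close. It gives the time, the measured TCP pose, the force, the opening and the grip force at its end, in the units of the state.
- ctrl.get_obs(): the state, without advancing time (a new reading comes with each control period).
- ctrl.snapshot(name): name is "scene" or "side" or "wrist"; returns the picture (420x560x3 uint8, blue, green, red); there is no depth.
- ctrl.get_calibration(name): a dict with "vertical_fov" (degrees; the focal length in pixels is half the picture's height over the tangent of half this angle, whatever the lens; pixels are square), "cx", "cy" (the principal point, pixels), "position" and "orientation" of the camera in the world. Camera axes: x right, y down, z forward; pixel columns grow to the right and rows downward; lengths in m; the calibration is good to about 2 mm. A picture is of the moment at which its call begins: read the wrist's pose just before it. get_calibration takes no time and is no camera call; for the wrist camera it gives the pose at the moment of the call.
- ctrl.finish_job(): hands the job in; it is judged then, once.
The state is a dict: "time": time; "joint_positions": joint angles; "qd": joint speeds; "joint_efforts": joint torques, N m; "ee_pos": TCP position; "tool_rot": TCP orientation; "contact_force": force on the tool from outside, world axes, zero at the start; "torque": the same for the moment, N m; "gripper_width": finger opening in m; "gripper_force": force on a finger pad.
Only numpy, scipy, OpenCV 4.12 (cv2) and the standard library are available. Lean on these libraries where they do the work, as an engineer would, in place of code of your own. Each camera call takes 0.05 s, during which the arm holds its last target. There are 200 camera calls.

## Working session

There is one attempt and no reset: what is moved stays moved. The work goes in short steps, Python scripts to look and compute and a tool call to move; the robot and the scene stay as the last step left them, time stands still between calls to the robot, and variables do not carry over. Pictures are saved under pics/ and viewed, at most 10 in all, crops included, and the job is handed in when it is done.

Besides the shell and the picture viewer there is one more tool, called after "Call:" in YAML: its name, and indented under it one key for each argument. jog_arm: Moves the arm, as the interface text tells. Shifts and turns lie within -1 to 1; 1 stands for 5 cm of shift or 0.12 rad of turn. Its arguments: {"type":"object","properties":{"increments":{"type":"array"},"newtons":{"type":"number"}},"required":["increments"]}

```bash
mkdir -p pics; cat > h.py <<'E'
import numpy as np, cv2
from scipy.spatial.transform import Rotation as R
from bench import ctrl
def cal(n):
    c=ctrl.get_calibration(n); o=np.array(c["orientation"])
    M=R.from_rotvec(o).as_matrix() if o.shape==(3,) else (o if o.shape==(3,3) else R.from_quat(o).as_matrix())
    return 210/np.tan(np.radians(c["vertical_fov"])/2),c["cx"],c["cy"],np.array(c["position"]),M
def ray(k,u,v):
    f,cx,cy,p,M=k; return p, M@np.array([(u-cx)/f,(v-cy)/f,1])
def onz(k,u,v,z):
    p,d=ray(k,u,v); return p+d*(z-p[2])/d[2]
def proj(k,P):
    f,cx,cy,p,M=k; q=M.T@(np.array(P)-p); return cx+f*q[0]/q[2],cy+f*q[1]/q[2]
E
python3 - <<'E'
from h import *
for n in("scene","side","wrist"): cv2.imwrite(f"pics/{n}0.png",ctrl.snapshot(n)); print(ctrl.get_calibration(n))
print(ctrl.get_obs())
a=cv2.imread("pics/scene0.png");b=cv2.imread("pics/side0.png")
E
```

```text
{'vertical_fov': 51.913585987719166, 'cx': 279.21029383965544, 'cy': 206.44504889614612, 'position': array([ 1.24266891, -0.33785134,  1.07031183]), 'orientation': array([-2.10953954, -1.30726897,  0.50058206])}
{'vertical_fov': 49.27921343994584, 'cx': 273.49919853695485, 'cy': 211.86878620141778, 'position': array([0.05541245, 0.87076109, 0.75074813]), 'orientation': array([-0.59299372,  2.50009756, -1.36342583])}
{'vertical_fov': 62.37121714699024, 'cx': 281.49999282232164, 'cy': 211.1417072243703, 'position': array([ 0.27796928, -0.47914483,  0.37348445]), 'orientation': array([ 2.41023084, -1.60379675, -0.23069285])}
{'time': 0.15, 'joint_positions': array([-1.38932447e+00,  3.81092701e-01,  1.29801130e+00, -1.31171330e-05,
        1.46359751e+00, -2.15280526e-01]), 'qd': array([-0.00027913, -0.00189266, -0.0032412 , -0.00100331,  0.00019278,
       -0.00025467]), 'joint_efforts': array([ 2.91767828e-03, -4.48623455e+01, -2.31344426e+01, -1.66206387e-04,
        3.81274920e-03,  5.85397714e-06]), 'ee_pos': array([ 0.21250012, -0.50706633,  0.23085139]), 'tool_rot': array([-3.07889178e+00, -6.18921260e-01, -8.95721486e-06]), 'contact_force': array([-0.12609357,  0.00319672,  0.71080381]), 'torque': array([0.02476076, 0.02918209, 0.00654779]), 'gripper_force': 0.0, 'gripper_width': 0.08515544546926239}
```

View pics/scene0.png

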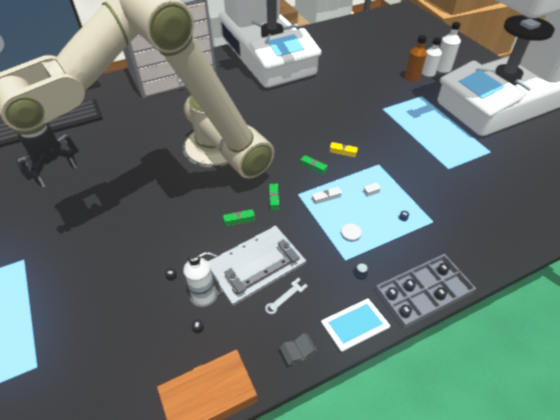

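View pics/side0.png

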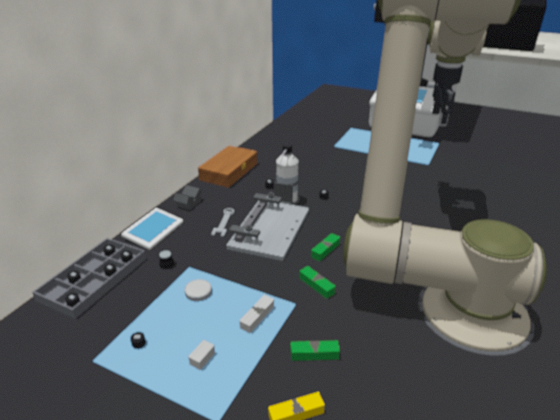

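Candidates for the bar (scene image):
- Plain long bar with a dark V mark at (327,195), side view (257,312).
- Short bar at (372,188), which is the offcut.
- Green bars at (239,217), (274,196) and (314,163), and a yellow one at (343,149), all decoys.

I choose (327,195). The can cap is at (195,262), the fixture plate at (256,263). I'll check the choice in a crop.

```bash
python3 - <<'E'
from h import *
a=cv2.imread("pics/scene0.png");b=cv2.imread("pics/side0.png")
r=lambda i,x,y,w,h:cv2.resize(i[y:y+h,x:x+w],(400,300),interpolation=cv2.INTER_CUBIC)
cv2.imwrite("pics/c1.png",np.vstack([np.hstack([r(a,180,220,133,100),r(a,300,165,100,75)]),np.hstack([r(b,220,140,133,100),r(b,180,285,100,75)])]))
for n,i in(("scene",a),("side",b)):
    k=cal(n); h=cv2.cvtColor(i,cv2.COLOR_BGR2HSV)
    m=((h[...,1]<60)&(h[...,2]>120)).astype(np.uint8)
    if n=="side": m[:190]=0; m[:,330:]=0
    else: m[:130]=0; m[:,:180]=0; m[:,430:]=0
    c,_=cv2.findContours(m,0,1)
    for q in c:
        if cv2.contourArea(q)>25:
            (u,v),s,t=cv2.minAreaRect(q); print(n,round(u,1),round(v,1),np.round(s,1),round(t,1),cv2.contourArea(q),onz(k,u,v,.028).round(4))
E
```

```text
scene 355.5 323.5 [38.  60.4] 63.4 2022.5 [0.8665 0.065  0.028 ]
scene 204.7 297.8 [14.3 26. ] 69.1 246.5 [ 0.6204 -0.2607  0.028 ]
scene 285.1 296.5 [14.1 48. ] 48.5 377.5 [ 0.7143 -0.063   0.028 ]
scene 362.0 267.5 [ 9. 10.] 90.0 71.0 [0.7289 0.1765 0.028 ]
scene 412.7 294.2 [48.3 57.7] 65.0 1857.5 [0.8634 0.2519 0.028 ]
scene 243.0 264.5 [ 60.3 115.3] 61.7 4804.0 [ 0.5674 -0.1249  0.028 ]
scene 351.0 231.5 [17. 20.] 90.0 280.0 [0.6039 0.2194 0.028 ]
scene 327.0 194.2 [11.1 30.1] 74.1 281.5 [0.4357 0.2334 0.028 ]
scene 372.0 188.3 [10.8 16.8] 71.6 147.0 [0.4797 0.3816 0.028 ]
scene 202.8 154.4 [45.3 24.5] 35.8 616.0 [ 0.0647 -0.0677  0.028 ]
scene 244.2 146.3 [44.6 42.4] 47.1 695.5 [0.0906 0.0838 0.028 ]
scene 213.8 133.8 [20.5  9.9] 45.0 141.5 [-0.0281  0.0092  0.028 ]
side 200.3 351.3 [13.5 27.9] 41.2 305.0 [0.471  0.3907 0.028 ]
side 256.5 312.5 [16.8 43.7] 42.6 397.0 [0.4224 0.2476 0.028 ]
side 55.1 293.1 [ 9.2 20.6] 50.2 130.0 [0.8685 0.4002 0.028 ]
side 92.4 286.0 [ 8.8 20.2] 53.1 127.5 [0.8093 0.3439 0.028 ]
side 197.4 288.0 [18.4 27.2] 85.6 386.5 [0.5835 0.2399 0.028 ]
side 92.5 264.5 [ 9.  17.6] 48.8 103.5 [0.8686 0.2849 0.028 ]
side 164.8 253.6 [ 7.2 10.7] 63.4 57.0 [0.7343 0.1692 0.028 ]
side 223.1 221.8 [12.5 31.8] 26.6 184.0 [ 0.6782 -0.0216  0.028 ]
side 267.4 226.4 [72.5 53.8] 11.6 2000.0 [ 0.5548 -0.0568  0.028 ]
side 251.1 215.0 [ 6.7 30.8] 35.5 115.5 [ 0.6241 -0.0874  0.028 ]
side 91.0 254.5 [129. 182.] 90.0 12463.5 [0.9027 0.2566 0.028 ]
```

View pics/c1.png

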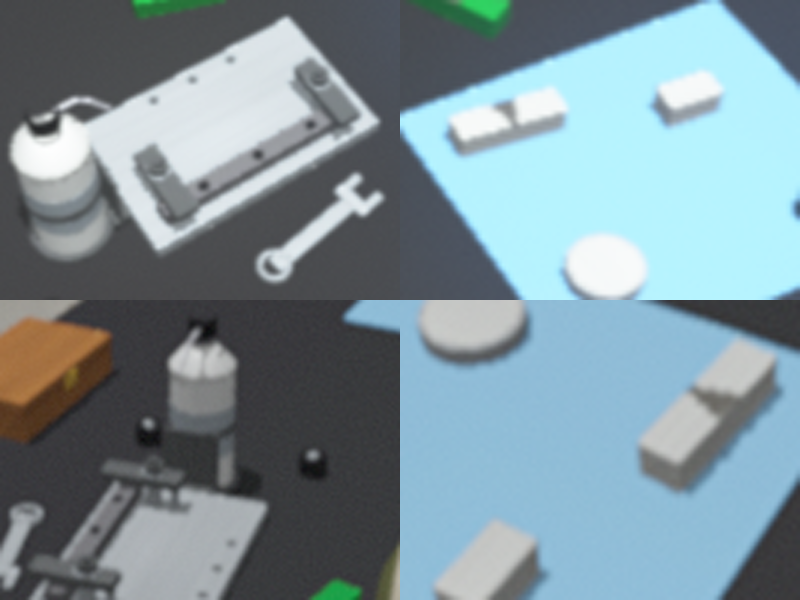

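The crop confirms it: the bar at (327,195) is the long one with the dark V, and the offcut is plain. The fixture shows its plate corners and the cap clearly, so I'll compute rough poses from them.

```bash
python3 - <<'E'
from h import *
k=cal("scene");s=cal("side")
for u,v in((276.7,225),(306.7,260.7),(233.3,304)): print(onz(k,u,v,.015).round(4))
print("cap",onz(k,194.3,259.3,.188).round(4),onz(s,287.7,147,.188).round(4))
w=cal("wrist");o=ctrl.get_obs();T=R.from_rotvec(o["tool_rot"]).as_matrix()
print(T.round(3)); print("cam in tool",(T.T@(w[3]-o["ee_pos"])).round(4),(T.T@w[4]).round(3))
# side plate corners
for u,v in((267/3+220,205/3+140),(): ) if 0 else ((309,208),): print(onz(s,u,v,.015).round(4))
E
```

```text
File "<stdin>", line 8
    for u,v in((267/3+220,205/3+140),(): ) if 0 else ((309,208),): print(onz(s,u,v,.015).round(4))
                                       ^
SyntaxError: invalid syntax
```

```bash
python3 - <<'E'
from h import *
k=cal("scene");s=cal("side")
for u,v in((276.7,225),(306.7,260.7),(233.3,304)): print(onz(k,u,v,.015).round(4))
print("cap",onz(k,194.3,259.3,.188).round(4),onz(s,287.7,147,.188).round(4))
w=cal("wrist");o=ctrl.get_obs();T=R.from_rotvec(o["tool_rot"]).as_matrix()
print(T.round(3)); print("cam in tool",(T.T@(w[3]-o["ee_pos"])).round(4),(T.T@w[4]).round(3))
print(onz(s,309,208,.015).round(4))
E
```

```text
[0.4695 0.0313 0.015 ]
[0.6301 0.0508 0.015 ]
[ 0.6653 -0.1964  0.015 ]
cap [ 0.6032 -0.259   0.188 ] [ 0.5811 -0.2406  0.188 ]
[[ 0.922  0.386 -0.   ]
 [ 0.386 -0.922  0.001]
 [ 0.    -0.001 -1.   ]]
cam in tool [ 0.0712 -0.0006 -0.1426] [[-0.    -0.959 -0.282]
 [ 1.    -0.001  0.001]
 [-0.001 -0.282  0.959]]
[ 0.4966 -0.2154  0.015 ]
```

Call:
jog_arm:
  increments:
    - [[0.7, -0.14, -0.3, 0, 0, 0, 0], [0.7, -0.14, -0.3, 0, 0, 0, 0], [0.7, -0.14, -0.3, 0, 0, 0, 0], [0.7, -0.14, -0.3, 0, 0, 0, 0], [0.7, -0.14, -0.2, 0, 0, 0, 0], [0.7, -0.14, 0, 0, 0, 0, 0], [0.7, -0.14, 0, 0, 0, 0, 0], [0.7, -0.14, 0, 0, 0, 0, 0]]

```text
time: 0.95
ee_pos: [0.4502, -0.3463, 0.3012]
tool_rot: [-3.08, -0.619, 0.0]
contact_force: [0.0, -1.2, -0.1]
gripper_width: 0.0854
gripper_force: 0.0
```

Call:
jog_arm:
  increments:
    - [[0.7, -0.14, 0, 0, 0, 0, 0], [0.7, -0.14, 0, 0, 0, 0, 0], [0.7, -0.14, 0, 0, 0, 0, 0], [0.7, -0.14, 0, 0, 0, 0, 0], [0.6, -0.12, 0, 0, 0, 0, 0], [0, 0, 0, 0, 0, 0, 0], [0, 0, 0, 0, 0, 0, 0]]

```text
time: 1.65
ee_pos: [0.5929, -0.2501, 0.3007]
tool_rot: [-3.079, -0.621, 0.002]
contact_force: [0.1, 0.7, -0.1]
gripper_width: 0.0855
gripper_force: 0.0
```

```bash
python3 - <<'E'
from h import *
o=ctrl.get_obs();k=cal("wrist");i=ctrl.snapshot("wrist");cv2.imwrite("pics/w1.png",i)
np.save("w1.npy",np.array(k,dtype=object),allow_pickle=True)
print(o["time"],o["ee_pos"],o["tool_rot"],proj(k,[.595,-.25,.188]),proj(k,o["ee_pos"]))
E
```

```text
1.65 [ 0.59288487 -0.25008392  0.30070372] [-3.07913414e+00 -6.20540884e-01  1.54452050e-03] (np.float64(283.09162222117914), np.float64(203.73699208079603)) (np.float64(282.58701700857563), np.float64(273.3145759799939))
```

View pics/w1.png

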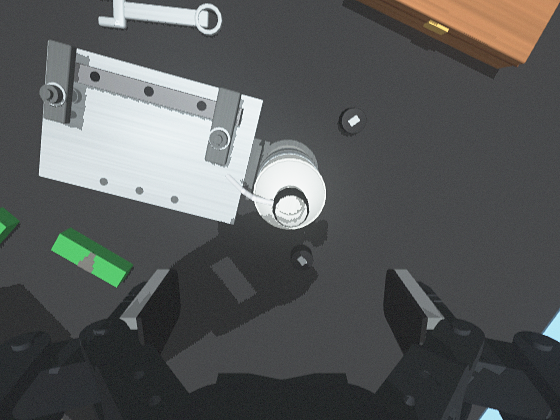

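The wrist view shows the cap at (291,208), and the plate corners near (49,40), (263,99), (236,223) and (39,177). The fence runs from about (75,60) to (240,105), and the spanner is at (165,15). Now I'll refine these with fitted lines.

```bash
python3 - <<'E'
from h import *
k=np.load("w1.npy",allow_pickle=True);i=cv2.imread("pics/w1.png")
h=cv2.cvtColor(i,cv2.COLOR_BGR2HSV);print(i[90,110],i[150,120],i[80,170],i[208,291],i[85,60])
P={n:onz(k,u,v,.015)[:2] for n,(u,v) in dict(bl=(49,40),br=(263,99),fr=(236,223),fl=(39,177)).items()}
for n in P: print(n,P[n].round(4))
for a,b in(("bl","br"),("fl","fr"),("fl","bl"),("fr","br")):
    d=P[b]-P[a]; print(a,b,np.linalg.norm(d).round(4),np.arctan2(d[1],d[0]).round(4))
print("cap",onz(k,291,208,.188).round(4))
c=i[20:250,20:350]; cv2.imwrite("pics/c2.png",cv2.resize(c,(800,558),interpolation=cv2.INTER_CUBIC))
E
```

```text
[153 150 147] [231 229 221] [238 236 231] [243 243 242] [157 155 147]
bl [0.6258 0.0475]
br [ 0.6603 -0.1977]
fr [ 0.5044 -0.2226]
fl [0.4658 0.0259]
bl br 0.2476 -1.431
fl fr 0.2515 -1.4167
fl bl 0.1615 0.1341
fr br 0.1579 0.1583
cap [ 0.5942 -0.2569  0.188 ]
```

View pics/c2.png

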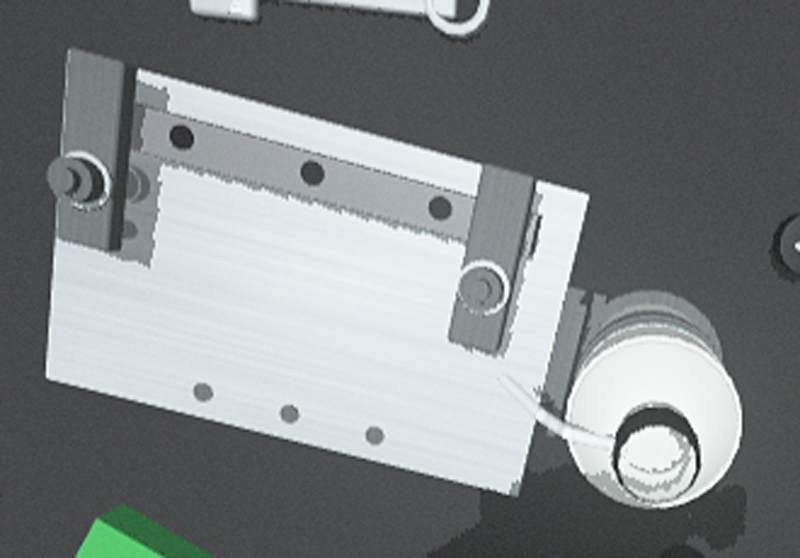

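Call:
jog_arm:
  increments:
    - [[-0.09, 0.1, 0, 0, 0, 0, 255], [0, 0, 0.3, 0, 0, 0, 255], [0, 0, 0.4, 0, 0, 0, 255], [0, 0, 0.4, 0, 0, 0, 255], [0, 0, 0.4, 0, 0, 0, 255], [0, 0, 0.3, 0, 0, 0, 255], [0, 0, 0.2, 0, 0, 0, 255], [0, 0, 0, 0, 0, 0, 255]]
  newtons: 40

```text
time: 2.5
ee_pos: [0.5897, -0.2573, 0.2003]
tool_rot: [-3.079, -0.617, 0.003]
contact_force: [0.3, -0.7, -0.3]
gripper_width: 0.0001
gripper_force: 0.0
```

Call:
jog_arm:
  increments:
    - [[0, 0, 0.08, 0, 0, 0, 255], [0, 0, 0.08, 0, 0, 0, 255], [0, 0, 0.06, 0, 0, 0, 255], [0, 0, 0, 0, 0, 0, 255]]

```text
time: 2.9
ee_pos: [0.5905, -0.2566, 0.1901]
tool_rot: [-3.08, -0.619, 0.0]
contact_force: [0.4, -0.4, -0.1]
gripper_width: 0.0001
gripper_force: 0.0
```

Call:
jog_arm:
  increments:
    - [[0, 0, 0.05, 0, 0, 0, 255], [0, 0, 0.05, 0, 0, 0, 255], [0, 0, 0.03, 0, 0, 0, 255], [0, 0, 0, 0, 0, 0, 255]]

```text
time: 3.3
ee_pos: [0.5908, -0.2568, 0.1846]
tool_rot: [3.079, 0.619, 0.002]
contact_force: [-1.8, 0.8, 5.6]
gripper_width: 0.0001
gripper_force: 3.3
```

Call:
jog_arm:
  increments:
    - [[0, 0, 0.04, 0, 0, 0, 255], [0, 0, 0.03, 0, 0, 0, 255], [0, 0, 0, 0, 0, 0, 255]]

```text
time: 3.6
ee_pos: [0.5908, -0.2568, 0.1821]
tool_rot: [3.078, 0.619, 0.003]
contact_force: [-2.4, 1.8, 9.8]
gripper_width: 0.0002
gripper_force: 5.2
```

Call:
jog_arm:
  increments:
    - [[0, 0, 0.03, 0, 0, 0, 255], [0, 0, 0, 0, 0, 0, 255], [0, 0, 0, 0, 0, 0, 255]]

```text
time: 3.9
ee_pos: [0.5909, -0.2568, 0.182]
tool_rot: [3.077, 0.619, 0.004]
contact_force: [-4.7, 2.8, 18.4]
gripper_width: -0.0001
gripper_force: 8.9
```

Call:
jog_arm:
  increments:
    - [[0, 0, -0.2, 0, 0, 0, 255], [0, 0, -0.5, 0, 0, 0, 255], [0, 0, -0.6, 0, 0, 0, 255], [0, 0, -0.6, 0, 0, 0, 255], [0, 0, -0.4, 0, 0, 0, 0], [0.07, -0.8, 0, 0, 0, 0, 0], [0.07, -0.8, 0, 0, 0, 0, 0], [0.07, -0.8, 0, 0, 0, 0, 0]]

```text
time: 4.7
ee_pos: [0.5532, -0.1408, 0.2935]
tool_rot: [-3.08, -0.618, 0.0]
contact_force: [0.6, -0.8, 0.8]
gripper_width: 0.058
gripper_force: 0.0
```

Call:
jog_arm:
  increments:
    - [[0.07, -0.8, 0, 0, 0, 0, 0], [0.07, -0.8, 0, 0, 0, 0, 0], [0.07, -0.8, 0, 0, 0, 0, 0], [0.07, -0.8, 0, 0, 0, 0, 0], [0.07, -0.8, 0, 0, 0, 0, 0], [0.07, -0.8, 0, 0, 0, 0, 0], [0.07, -0.8, 0, 0, 0, 0, 0], [0.07, -0.8, 0, 0, 0, 0, 0]]

```text
time: 5.5
ee_pos: [0.4553, 0.1654, 0.2938]
tool_rot: [-3.08, -0.619, -0.0]
contact_force: [1.1, 1.1, -0.3]
gripper_width: 0.0854
gripper_force: 0.0
```

Call:
jog_arm:
  increments:
    - [[0.07, -0.8, 0, 0, 0, 0, 0], [0.07, -0.8, 0, 0, 0, 0, 0], [0, 0, 0, 0, 0, 0, 0], [0, 0, 0, 0, 0, 0, 0]]

```text
time: 5.9
ee_pos: [0.4313, 0.2409, 0.2937]
tool_rot: [3.079, 0.622, -0.0]
contact_force: [0.2, -0.2, 0.1]
gripper_width: 0.0852
gripper_force: 0.0
```

```bash
python3 - <<'E'
from h import *
o=ctrl.get_obs();k=cal("wrist");i=ctrl.snapshot("wrist");cv2.imwrite("pics/w2.png",i)
print(o["time"],o["ee_pos"],o["tool_rot"])
h=cv2.cvtColor(i,cv2.COLOR_BGR2HSV)
m=((h[...,1]<50)&(h[...,2]>150)).astype(np.uint8); m=cv2.morphologyEx(m,cv2.MORPH_CLOSE,np.ones((25,25)))
for q in cv2.findContours(m,0,1)[0]:
    if cv2.contourArea(q)>600:
        b=cv2.boxPoints(cv2.minAreaRect(q));W=np.array([onz(k,u,v,.028)[:2] for u,v in b])
        print(b.round(1).tolist(),W.mean(0).round(4),np.linalg.norm(W[1]-W[0]).round(4),np.linalg.norm(W[2]-W[1]).round(4),np.arctan2(*(W[1]-W[0])[::-1]).round(3))
E
```

```text
5.9 [0.43134201 0.24091469 0.29368161] [ 3.07912579e+00  6.21945577e-01 -1.27007010e-04]
[[228.8000030517578, 195.60000610351562], [253.89999389648438, 143.5], [342.29998779296875, 186.1999969482422], [317.20001220703125, 238.3000030517578]] [0.4108 0.2265] 0.0698 0.1166 -0.075
[[448.3999938964844, 209.10000610351562], [484.70001220703125, 73.0999984741211], [595.0999755859375, 102.5999984741211], [558.9000244140625, 238.60000610351562]] [ 0.5537 -0.0136] 0.1566 0.133 0.278
[[147.39999389648438, 87.19999694824219], [158.8000030517578, 64.4000015258789], [202.39999389648438, 86.19999694824219], [191.0, 109.0]] [0.4729 0.3868] 0.0278 0.0513 -0.17
[[304.3999938964844, 57.29999923706055], [344.29998779296875, -12.899999618530273], [399.70001220703125, 18.600000381469727], [359.79998779296875, 88.80000305175781]] [0.5925 0.2272] 0.0778 0.0666 -0.14
```

View pics/w2.png

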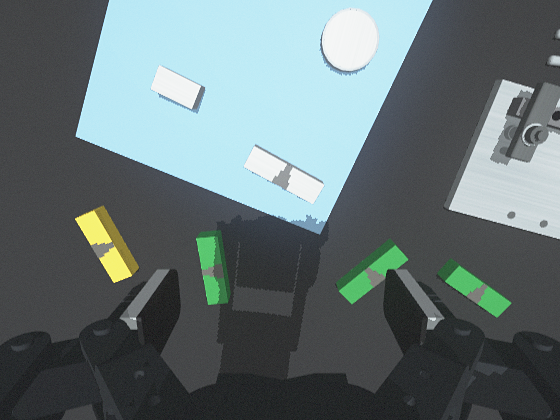

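The wrist view shows the bar with its V at (284,174), clear of its neighbours: offcut (177,88), block (350,40), green bars (375,272) and (212,268). I'll fit it more tightly.

```bash
python3 - <<'E'
from h import *
k=cal("wrist");i=cv2.imread("pics/w2.png")
h=cv2.cvtColor(i,cv2.COLOR_BGR2HSV)
m=((h[...,1]<50)&(h[...,2]>215)).astype(np.uint8); m[:,:235]=0;m[:,332:]=0;m[:135]=0;m[212:]=0
n,l,s,c=cv2.connectedComponentsWithStats(m)
pts=np.vstack([np.argwhere(l==j)[:,::-1] for j in range(1,n) if s[j,4]>100])
q=cv2.convexHull(pts.astype(np.int32)).reshape(-1,2)
W=np.array([onz(k,u,v,.028)[:2] for u,v in q],np.float32)
r=cv2.minAreaRect(W*1000);b=cv2.boxPoints(r);print(r,s[1:,4])
o=ctrl.get_obs();T=R.from_rotvec(o["tool_rot"]).as_matrix()
d=b[1]-b[0] if np.linalg.norm(b[1]-b[0])>60 else b[2]-b[1]
print("long axis",np.arctan2(d[1],d[0]),"tool x",np.arctan2(T[1,0],T[0,0]),"shift tool",T.T@(np.array([*(np.array(r[0])/1000),0])-np.array([*o["ee_pos"][:2],0])))
E
```

```text
((428.4947204589844, 236.1033477783203), (95.75889587402344, 27.84680938720703), 83.75981903076172) [814 770   1   1   1   1   1   1   1]
long axis 1.461885 tool x 0.39707604671765223 shift tool [-4.52688080e-03  2.54247228e-03  1.54929841e-06]
```

Call:
jog_arm:
  increments:
    - [[-0.09, 0.05, 0, 0, 0, 0, 0], [0, 0, 0.3, 0, 0, -0.95, 0], [0, 0, 0.4, 0, 0, -1, 0], [0, 0, 0.4, 0, 0, -1, 0], [0, 0, 0.4, 0, 0, -1, 0], [0, 0, 0.4, 0, 0, -1, 0], [0, 0, 0.4, 0, 0, -1, 0], [0, 0, 0.4, 0, 0, -1, 0]]

```text
time: 6.75
ee_pos: [0.4287, 0.2351, 0.1582]
tool_rot: [2.562, 1.817, 0.0]
contact_force: [0.1, 0.7, -0.5]
gripper_width: 0.0855
gripper_force: 0.0
```

Call:
jog_arm:
  increments:
    - [[0, 0, 0.4, 0, 0, -1, 0], [0, 0, 0.2, 0, 0, -0.92, 0], [0, 0, 0, 0, 0, 0, 0], [0, 0, 0, 0, 0, 0, 0]]

```text
time: 7.15
ee_pos: [0.4288, 0.2357, 0.1293]
tool_rot: [2.344, 2.091, 0.001]
contact_force: [0.2, 0.2, 1.2]
gripper_width: 0.0856
gripper_force: 0.0
```

```bash
python3 - <<'E'
from h import *
o=ctrl.get_obs();T=R.from_rotvec(o["tool_rot"]).as_matrix()
e=np.array([.4285,.2361,o["ee_pos"][2]])-o["ee_pos"]
print(o["joint_positions"].round(2),o["ee_pos"],"yaw",np.arctan2(T[1,0],T[0,0]),"err tool",T.T@e, "z",T[:,2])
E
```

```text
[ 0.26  0.38  1.62 -0.    1.13  0.37] [0.42884955 0.23572088 0.12926076] yaw 1.4568962347607548 err tool [ 3.36939265e-04 -3.90371165e-04 -1.17810784e-07] z [ 3.96068750e-04  5.44254513e-05 -9.99999920e-01]
```

Call:
jog_arm:
  increments:
    - [[0, 0, 0.4, 0, 0, 0, 0], [0, 0, 0.4, 0, 0, 0, 0], [0, 0, 0.4, 0, 0, 0, 0], [0, 0, 0.4, 0, 0, 0, 0], [0, 0, 0.4, 0, 0, 0, 0], [0, 0, 0.3, 0, 0, 0, 0], [0, 0, 0.12, 0, 0, 0, 0], [0, 0, 0, 0, 0, 0, 0]]

```text
time: 7.95
ee_pos: [0.4287, 0.2363, 0.008]
tool_rot: [2.342, 2.094, 0.0]
contact_force: [1.3, -0.8, 0.6]
gripper_width: 0.0855
gripper_force: 0.0
```

Call:
jog_arm:
  increments:
    - [[0, 0, 0, 0, 0, 0, 120], [0, 0, 0, 0, 0, 0, 200], [0, 0, 0, 0, 0, 0, 255], [0, 0, 0, 0, 0, 0, 255], [0, 0, 0, 0, 0, 0, 255], [0, 0, 0, 0, 0, 0, 255]]
  newtons: 40

```text
time: 8.55
ee_pos: [0.4287, 0.2365, 0.0084]
tool_rot: [2.339, 2.096, 0.002]
contact_force: [0.4, -0.7, 5.4]
gripper_width: 0.0272
gripper_force: 40.3
```

Call:
jog_arm:
  increments:
    - [[0, 0, -0.2, 0, 0, 0, 255], [0, 0, -0.5, 0, 0, 0, 255], [0, 0, -0.8, 0, 0, 0, 255], [0, 0, -0.8, 0, 0, 0, 255], [0, 0, -0.7, 0, 0, 0, 255], [-0.4, 0.2, -0.3, 0, 0, 0, 255], [-0.6, 0.3, -0.1, 0, 0, 0, 255], [-0.7, 0.35, 0, 0, 0, 0, 255]]

```text
time: 9.35
ee_pos: [0.4614, 0.1469, 0.1793]
tool_rot: [2.337, 2.098, 0.003]
contact_force: [0.7, 0.2, -1.0]
gripper_width: 0.0269
gripper_force: 39.9
```

Call:
jog_arm:
  increments:
    - [[-0.9, 0.45, 0, 0, 0, 0, 255], [-0.9, 0.45, 0, 0, 0, 0, 255], [-0.9, 0.45, 0, 0, 0, 0, 255], [-0.9, 0.45, 0, 0, 0, 0, 255], [-0.9, 0.45, 0, 0, 0, -0.7, 255], [0, 0, 0, 0, 0, -0.8, 255], [0, 0, 0, 0, 0, -0.7, 255], [0, 0, 0, 0, 0, 0, 255]]

```text
time: 10.15
ee_pos: [0.5477, -0.0874, 0.1779]
tool_rot: [-2.043, -2.386, 0.0]
contact_force: [0.5, 0.2, -2.8]
gripper_width: 0.0272
gripper_force: 39.9
```

```bash
python3 - <<'E'
from h import *
o=ctrl.get_obs();k=cal("wrist");i=ctrl.snapshot("wrist");cv2.imwrite("pics/w3.png",i)
np.save("w3.npy",np.array(k,dtype=object),allow_pickle=True)
T=R.from_rotvec(o["tool_rot"]).as_matrix()
print(o["time"],o["ee_pos"],np.arctan2(T[1,0],T[0,0]),o["gripper_width"],o["contact_force"])
E
```

```text
10.15 [ 0.54766766 -0.08736035  0.17791051] 1.7252252296442554 0.027233009151903288 [ 0.52872278  0.18118086 -2.77023234]
```

View pics/w3.png

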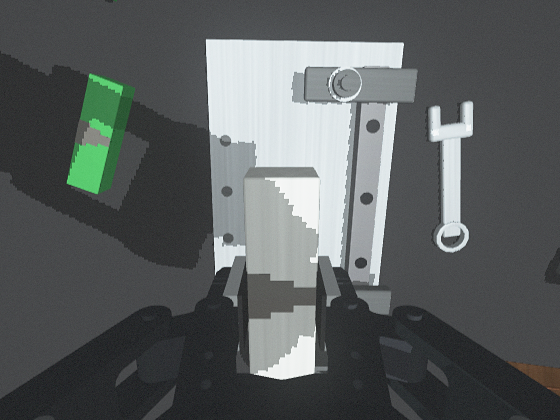

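The bar is held square with its V face up. The plate's +y corners are at (207,40) and (404,43), and the fence's three holes at (373,126), (366,198) and (361,263).

```bash
python3 - <<'E'
from h import *
k=np.load("w3.npy",allow_pickle=True);i=cv2.imread("pics/w3.png");g=cv2.cvtColor(i,cv2.COLOR_BGR2GRAY)
def hole(g,u,v,inv=1):
    p=g[v-10:v+11,u-10:u+11].astype(float); w=np.clip(np.median(p)-25-p,0,None); y,x=np.mgrid[v-10:v+11,u-10:u+11]
    return (x*w).sum()/w.sum(),(y*w).sum()/w.sum()
H=[onz(k,*hole(g,u,v),.033)[:2] for u,v in((373,126),(366,198),(361,263))]
C=[onz(k,u,v,.015)[:2] for u,v in((207,40),(404,43),(215,270),(380,270))]
k1=np.load("w1.npy",allow_pickle=True);g1=cv2.cvtColor(cv2.imread("pics/w1.png"),cv2.COLOR_BGR2GRAY)
H1=[onz(k1,*hole(g1,u,v),.033)[:2] for u,v in((95,76),(149,91),(202,105))]
for n,h in(("w3",H),("w1",H1)):
    d=h[0]-h[2]; print(n,np.round(h,4).tolist(),"axis",np.arctan2(d[1],d[0]).round(4))
print("corners",np.round(C,4).tolist())
for a,b in((C[0],C[2]),(C[1],C[3])): print(np.arctan2(*(a-b)[::-1]))
# held bar top corners far end
print(g[100,345:380].tolist(),g[230,335:380].tolist())
E
```

```text
w3 [[0.6105, -0.0177], [0.6186, -0.0772], [0.6269, -0.1368]] axis 1.7076
w1 [[0.6106, -0.0179], [0.6188, -0.0772], [0.6271, -0.1366]] axis 1.709
corners [[0.4688, 0.027], [0.6254, 0.0491], [0.4953, -0.1736], [0.6528, -0.149]]
1.7025850936223108
1.7086122704135975
[241, 236, 230, 231, 222, 165, 169, 116, 118, 118, 125, 122, 126, 125, 125, 126, 123, 127, 128, 125, 125, 127, 126, 127, 127, 128, 126, 128, 129, 127, 130, 127, 128, 127, 128] [229, 231, 232, 231, 230, 234, 237, 145, 152, 151, 150, 159, 95, 77, 83, 79, 126, 180, 168, 165, 166, 164, 164, 167, 164, 166, 162, 164, 165, 162, 161, 161, 163, 162, 163, 161, 165, 162, 170, 229, 225, 227, 226, 228, 225]
```

Call:
jog_arm:
  increments:
    - [[0, 0.07, 0.2, 0, 0, 0.14, 255], [0, 0, 0.5, 0, 0, 0, 255], [0, 0, 0.6, 0, 0, 0, 255], [0, 0, 0.6, 0, 0, 0, 255], [0, 0, 0.5, 0, 0, 0, 255], [0, 0, 0.4, 0, 0, 0, 255], [0, 0, 0.2, 0, 0, 0, 255], [0, 0, 0, 0, 0, 0, 255]]

```text
time: 11.0
ee_pos: [0.5509, -0.0862, 0.0266]
tool_rot: [-2.063, -2.366, 0.001]
contact_force: [1.1, 0.6, -1.8]
gripper_width: 0.027
gripper_force: 39.9
```

Call:
jog_arm:
  increments:
    - [[0, 0, 0.06, 0, 0, 0, 255], [0, 0, 0.05, 0, 0, 0, 255], [0, 0, 0, 0, 0, 0, 255]]

```text
time: 11.3
ee_pos: [0.5517, -0.0867, 0.0227]
tool_rot: [2.063, 2.368, 0.0]
contact_force: [-0.5, -0.8, -1.6]
gripper_width: 0.0273
gripper_force: 39.9
```

Call:
jog_arm:
  increments:
    - [[0, 0, 0.04, 0, 0, 0, 255], [0, 0, 0.02, 0, 0, 0, 255], [0, 0, 0, 0, 0, 0, 255]]

```text
time: 11.6
ee_pos: [0.5517, -0.0867, 0.0204]
tool_rot: [2.063, 2.368, 0.001]
contact_force: [-2.5, 0.1, 6.6]
gripper_width: 0.0272
gripper_force: 40.9
```

Call:
jog_arm:
  increments:
    - [[0, 0, 0, 0, 0, 0, 150], [0, 0, 0, 0, 0, 0, 130], [0, 0, 0, 0, 0, 0, 120], [0, 0, -0.2, 0, 0, 0, 120], [0, 0, -0.5, 0, 0, 0, 120], [0, 0, -0.6, 0, 0, 0, 120], [0, -0.4, 0, 0, 0, 0, 255], [0, -0.4, 0, 0, 0, 0, 255]]

```text
time: 12.4
ee_pos: [0.5119, -0.0923, 0.0858]
tool_rot: [2.061, 2.367, 0.001]
contact_force: [0.6, 0.3, -0.0]
gripper_width: 0.0173
gripper_force: 0.0
```

Call:
jog_arm:
  increments:
    - [[0, 0, 0, -0.75, 0, 0, 255], [0, 0, 0, -0.75, 0, 0, 255], [0, 0, 0, 0, 0, 0, 255], [0, 0, 0, 0, 0, 0, 255]]

```text
time: 12.8
ee_pos: [0.512, -0.0924, 0.0849]
tool_rot: [1.982, 2.275, 0.203]
contact_force: [0.1, 0.4, 0.7]
gripper_width: 0.0001
gripper_force: 0.0
```

```bash
python3 - <<'E'
from h import *
o=ctrl.get_obs();k=cal("wrist");i=ctrl.snapshot("wrist");cv2.imwrite("pics/w4.png",i)
np.save("w4.npy",np.array(k,dtype=object),allow_pickle=True)
T=R.from_rotvec(o["tool_rot"]).as_matrix()
print(o["time"],o["ee_pos"],T.round(3),o["gripper_width"],o["contact_force"],proj(k,[.5517,-.0867,.04]))
E
```

```text
12.8 [ 0.51202476 -0.09244165  0.08493677] [[-0.137  0.975  0.176]
 [ 0.991  0.135  0.024]
 [-0.     0.178 -0.984]] 0.00011788641570383763 [0.08683808 0.39394367 0.65295149] (np.float64(335.21341099274036), np.float64(234.71283827128792))
```

View pics/w4.png

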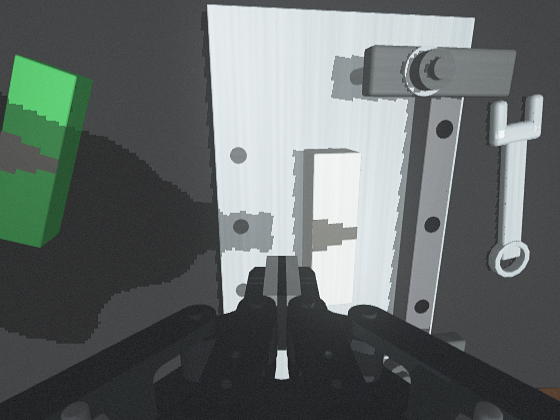

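The bar lies flat and V-up, with its centre at (335,235) exactly as predicted. Now I'll lower the shut fingers behind it.

Call:
jog_arm:
  increments:
    - [[0, -0.058, 0.32, 0, 0, 0, 255], [0, -0.058, 0.32, 0, 0, 0, 255], [0, -0.058, 0.32, 0, 0, 0, 255], [0, -0.054, 0.3, 0, 0, 0, 255], [0, 0, 0, 0, 0, 0, 255]]

```text
time: 13.35
ee_pos: [0.5118, -0.0917, 0.0188]
tool_rot: [1.983, 2.278, 0.203]
contact_force: [-0.3, -0.1, -0.3]
gripper_width: 0.0
gripper_force: 0.0
```

```bash
python3 - <<'E'
from h import *
o=ctrl.get_obs();T=R.from_rotvec(o["tool_rot"]).as_matrix();x=np.array([np.cos(.1375),np.sin(.1375)]);y=np.array([-x[1],x[0]])
d=o["ee_pos"][:2]-[.6088,-.0786];print("fence frame",d@x,d@y,o["ee_pos"][2],o["contact_force"],"unit push in tool",(T.T@[*x,0]).round(3),"y",(T.T@[*y,0]).round(3))
E
```

```text
fence frame -0.09784758212552729 0.00027626257865579585 0.01877858656955795 [-0.25653944 -0.1333957  -0.26668248] unit push in tool [-0.001  0.984  0.176] y [1.    0.    0.002]
```

Call:
jog_arm:
  increments:
    - [[0, 0.1, 0.018, 0, 0, 0, 255], [0, 0.1, 0.018, 0, 0, 0, 255], [0, 0.1, 0.018, 0, 0, 0, 255], [0, 0.1, 0.018, 0, 0, 0, 255], [0, 0.1, 0.018, 0, 0, 0, 255], [0, 0.1, 0.018, 0, 0, 0, 255], [0, 0.1, 0.018, 0, 0, 0, 255], [0, 0.1, 0.018, 0, 0, 0, 255]]

```text
time: 14.15
ee_pos: [0.5526, -0.0865, 0.0204]
tool_rot: [1.981, 2.275, 0.205]
contact_force: [-1.7, -0.1, 0.8]
gripper_width: -0.0002
gripper_force: 0.7
```

Call:
jog_arm:
  increments:
    - [[0, 0.06, 0.01, 0, 0, 0, 255], [0, 0.06, 0.01, 0, 0, 0, 255], [0, 0.04, 0.007, 0, 0, 0, 255], [0, 0, 0, 0, 0, 0, 255]]

```text
time: 14.55
ee_pos: [0.5605, -0.0854, 0.0205]
tool_rot: [1.981, 2.274, 0.206]
contact_force: [-0.3, -0.2, -0.6]
gripper_width: -0.0001
gripper_force: 0.0
```

Call:
jog_arm:
  increments:
    - [[0, 0.04, 0.007, 0, 0, 0, 255], [0, 0.03, 0.005, 0, 0, 0, 255], [0, 0.02, 0.004, 0, 0, 0, 255], [0, 0, 0, 0, 0, 0, 255]]

```text
time: 14.95
ee_pos: [0.5649, -0.0848, 0.0205]
tool_rot: [1.981, 2.274, 0.205]
contact_force: [0.1, -0.2, 0.2]
gripper_width: 0.0002
gripper_force: 0.0
```

Call:
jog_arm:
  increments:
    - [[0, 0.02, 0.004, 0, 0, 0, 255], [0, 0.02, 0.004, 0, 0, 0, 255], [0, 0, 0, 0, 0, 0, 255]]

```text
time: 15.25
ee_pos: [0.5669, -0.0845, 0.0205]
tool_rot: [1.981, 2.274, 0.205]
contact_force: [0.1, 0.6, -0.2]
gripper_width: 0.0002
gripper_force: 0.1
```

Call:
jog_arm:
  increments:
    - [[0, 0.02, 0.004, 0, 0, 0, 255], [0, 0.02, 0.004, 0, 0, 0, 255], [0, 0, 0, 0, 0, 0, 255]]

```text
time: 15.55
ee_pos: [0.569, -0.0843, 0.0205]
tool_rot: [1.981, 2.274, 0.205]
contact_force: [0.1, 0.6, 0.9]
gripper_width: 0.0001
gripper_force: 0.2
```

Call:
jog_arm:
  increments:
    - [[0, 0.02, 0.004, 0, 0, 0, 255], [0, 0.01, 0.002, 0, 0, 0, 255], [0, 0, 0, 0, 0, 0, 255]]

```text
time: 15.85
ee_pos: [0.5696, -0.0841, 0.0204]
tool_rot: [1.982, 2.276, 0.204]
contact_force: [-5.8, -2.3, 4.4]
gripper_width: 0.0
gripper_force: 3.1
```

Call:
jog_arm:
  increments:
    - [[0, 0.014, 0.002, 0, 0, 0, 255], [0, 0, 0, 0, 0, 0, 255], [0, 0, 0, 0, 0, 0, 255]]

```text
time: 16.15
ee_pos: [0.5697, -0.0841, 0.0204]
tool_rot: [1.983, 2.277, 0.203]
contact_force: [-9.7, -3.2, 6.3]
gripper_width: 0.0003
gripper_force: 4.9
```

```bash
python3 - <<'E'
from h import *
k=cal("wrist");i=ctrl.snapshot("wrist");cv2.imwrite("pics/w5.png",i);o=ctrl.get_obs()
c=i[60:340,160:533];cv2.imwrite("pics/c5.png",cv2.resize(c,(800,600),interpolation=cv2.INTER_CUBIC))
x=np.array([np.cos(.1375),np.sin(.1375),0]);y=np.array([-x[1],x[0],0]);z=np.array([0,0,1.])
F=np.array([.6088,-.0786,.015]);d=o["ee_pos"]-F;print("tcp",d@x,d@y,o["contact_force"],"Fx",-np.dot(o["contact_force"],x),o["time"])
for a,b in((0,48),(-.028,48),(0,0),(-.028,0)):
    u,v=proj(k,F+a*x+b/1000*y+.025*z);print(a,b,round((u-160)*800/373),round((v-60)*600/280))
E
```

```text
tcp -0.039493744409249076 -1.3536482220091663e-05 [-9.41036194 -3.03732065  5.48384836] Fx 9.73786153940445 16.2
0 48 503 246
-0.028 48 350 251
0 0 480 489
-0.028 0 342 502
```

View pics/c5.png

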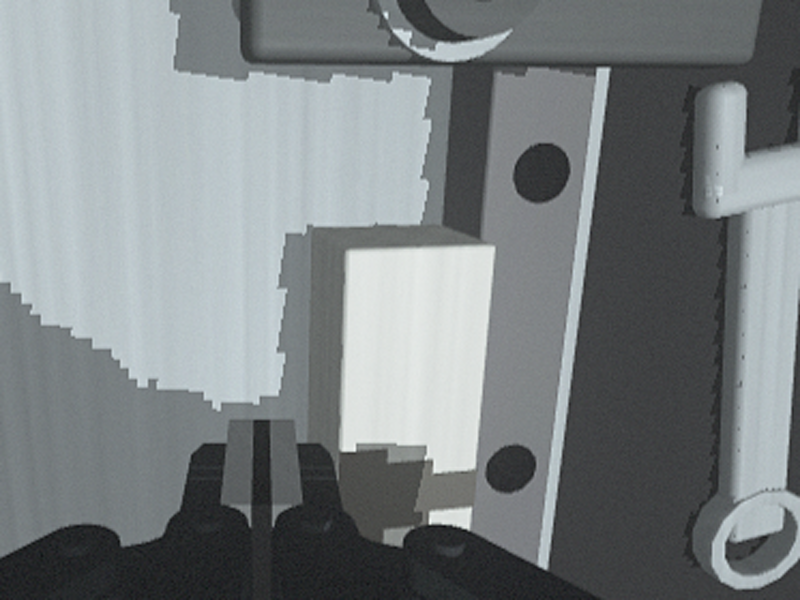

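The bar is flush on the fence, its near corner at (495,243) against the predicted (503,246), and its side edges parallel to the predicted ones. Push is about 9.7 N, so now I hold.

Call:
jog_arm:
  increments:
    - [[0, 0, 0, 0, 0, 0, 255], [0, 0, 0, 0, 0, 0, 255], [0, 0, 0, 0, 0, 0, 255], [0, 0, 0, 0, 0, 0, 255], [0, 0, 0, 0, 0, 0, 255], [0, 0, 0, 0, 0, 0, 255], [0, 0, 0, 0, 0, 0, 255], [0, 0, 0, 0, 0, 0, 255]]

```text
time: 17.0
ee_pos: [0.5697, -0.0841, 0.0204]
tool_rot: [1.983, 2.277, 0.203]
contact_force: [-8.5, -2.6, 5.9]
gripper_width: 0.0001
gripper_force: 4.9
```

Call:
jog_arm:
  increments:
    - [[0, 0, 0, 0, 0, 0, 255], [0, 0, 0, 0, 0, 0, 255], [0, 0, 0, 0, 0, 0, 255], [0, 0, 0, 0, 0, 0, 255], [0, 0, 0, 0, 0, 0, 255], [0, 0, 0, 0, 0, 0, 255], [0, 0, 0, 0, 0, 0, 255], [0, 0, 0, 0, 0, 0, 255]]

```text
time: 17.8
ee_pos: [0.5697, -0.084, 0.0204]
tool_rot: [1.983, 2.277, 0.203]
contact_force: [-9.4, -3.6, 7.0]
gripper_width: 0.0001
gripper_force: 4.9
```

Call:
jog_arm:
  increments:
    - [[0, 0, 0, 0, 0, 0, 255], [0, 0, 0, 0, 0, 0, 255], [0, 0, 0, 0, 0, 0, 255], [0, 0, 0, 0, 0, 0, 255], [0, 0, 0, 0, 0, 0, 255], [0, 0, 0, 0, 0, 0, 255], [0, 0, 0, 0, 0, 0, 255], [0, 0, 0, 0, 0, 0, 255]]

```text
time: 18.6
ee_pos: [0.5697, -0.0841, 0.0204]
tool_rot: [1.983, 2.277, 0.203]
contact_force: [-8.6, -2.3, 6.5]
gripper_width: -0.0002
gripper_force: 4.9
```

Call:
jog_arm:
  increments:
    - [[0, 0, 0, 0, 0, 0, 255], [0, 0, 0, 0, 0, 0, 255], [0, 0, 0, 0, 0, 0, 255], [0, 0, 0, 0, 0, 0, 255], [0, 0, 0, 0, 0, 0, 255], [0, 0, 0, 0, 0, 0, 255], [0, 0, 0, 0, 0, 0, 255], [0, 0, 0, 0, 0, 0, 255]]

```text
time: 19.4
ee_pos: [0.5697, -0.084, 0.0204]
tool_rot: [1.983, 2.277, 0.203]
contact_force: [-9.4, -3.5, 6.0]
gripper_width: 0.0
gripper_force: 4.9
```

```bash
python3 -c "
from bench import ctrl
print(ctrl.finish_job())"
```

```text
the job is handed in; nothing more can be done
None
```

I pressed the nozzle cap right down and let it spring back, then laid the bar etched face up midway between the clamps and held it flush on the fence with a steady 9–10 N for over 3 s; I handed in still pushing, but no verdict came back.

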